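# Hold a cover's hinge knuckle in line for the pin press

### The arm

A 7-joint arm with a two-finger parallel gripper is mounted at the origin on the work surface. World frame = base frame: x ahead of the robot, y to its left, z up, the work surface at z = 0. Lengths are in m, angles in degrees, forces in N, time in s.
With the tool pointing down it reaches from about 0.4 to 0.85 m from the base axis. Payload 10.4 kg.
Tool frame: the origin (TCP) lies at the very end of the fingers, on their centre line; the grasp point (between the pads) lies 19 mm behind it; z points along the fingers, y is the line along which they close (so a half turn about z gives the same grasp; the last joint's range is limited). The gripper opens to 85 mm and grips with 20 to 120 N. Pads are 22 mm wide; open, the fingers measure 114 mm over their backs; the gripper's body (76 mm by 85 mm) begins 54 mm behind the grasp point. The pads swing forward as they close: fully open they stand 13 mm farther back than shut.
Start: joints at [68.319, 19.034, -3.707, 83.658, 1.238, 77.344, -5.071], TCP at [0.218, -0.586, 0.231] pointing down, gripper open.
Joint ranges: [-148.97, 148.97], [-28.65, 121.19], [-84.17, 76.75], [9.2, 138.47], [-72.65, 252.65], [3.7, 117.97], [-149.18, 149.18]. Speed limits (degrees/s): [127.2, 127.2, 159.86, 159.86, 180, 180, 180].

### API

Orientations are given as a 3x3 rotation matrix whose columns are the frame's x, y, z axes.
In Python, from bench import monitor, camera, camera_model, ticket gives the robot as it stands. The module is installed in compiled form; this text tells all that it offers.
- The arm moves only by the tool apply_moves, never from a script. Its argument "increments" is a list that holds one entry, the list of rows, each a list of 4 numbers: the shift along the tool's x, y, z in mm, then the turn about the tool's z in rad. In form: [[[dx, dy, dz, twist], ...]]. A call has exactly 10 rows; each row is the pose to reach, as a shift and turn from the pose commanded when the call began, along the tool's axes at that moment; what a row does not reach only later rows make up. A row lasts 1/12 s, in which the tool goes at most 41.7 mm and 7.16 degrees, less where a joint would pass 70% of its speed; a pose out of reach is approached as far as the arm can. A call with a gripper value outside its range is refused whole. "grip" is the finger opening in mm, from 0 to 85.4, set as the call begins (left out, the last holds). The fingers move at their own pace and stop on an object; "newtons" is the grip in N (left out, the last holds). Time passes only in rows, so rows that repeat a pose let the fingers close, or fill a call up. It gives the time, the measured TCP pose, the force, the opening and the grip force at its end, in the units of the state.
- monitor.observe(): the state, without advancing time (a new reading comes with each control period).
- camera(name): name is "scene" or "top"; returns (picture, depth): 384x512x3 uint8, red, green, blue; 384x512 float32, m along the optical axis (not along the pixel's ray), 0 where there is no reading.
- camera_model(name): a dict with "fx", "fy", "cx", "cy" (pixels), "origin" and "orientation" of the camera in the world. Camera axes: x right, y down, z forward; pixel columns grow to the right and rows downward; lengths in m; the calibration is good to about 2 mm. A picture is of the moment at which its call begins. camera_model takes no time and is no camera call.
- ticket.sign_off(): hands the job in; it is judged then, once.
The state is a dict: "clock": time; "joints": joint angles; "qvel": joint speeds; "effort": joint torques, N m; "position": TCP position; "eef_rot": TCP orientation; "force": force on the tool from outside, world axes, zero at the start; "ft_torque": the same for the moment, N m; "gripper_width": finger opening in m; "gripper_force": force on a finger pad.
Only numpy, scipy, OpenCV 4.12 (cv2) and the standard library are available. Lean on these libraries where they do the work, as an engineer would, in place of code of your own. Each camera call takes 0.05 s, during which the arm holds its last target. There are 200 camera calls.

### The job

Swing the red-knobbed lever of the pin feeder all the way to its stop and let it spring back, so that the next hinge pin is loaded. Then take the cover with the black panel out of the rack and, keeping it upright, push its hinge knuckle down between the two knuckles of the clamped housing, against the sprung orange saddle, until the saddle is fully down and the knuckle holes line up. Finish while still gripping the cover and holding it pressed down there; leave the other covers, the screwdriver and the dish alone.

Things in the scene. Friction and masses are not known exactly. Their poses are not given: they have to be found in the camera images.
- jig: Fixed jig, blue plate 190 x 280 x 12 mm. Origin on the bench directly below the middle of the hinge; z up; y along the hinge axis. A white housing, top 52 mm above the bench, is clamped at x = +20 to +120 mm, y = -50 to +50 mm. Its two knuckles carry the hinge axis (see jig_axis). The grey pin feeder (66 x 50 mm, 75 mm high) stands centred at x = 0, y = +130 mm.
- jig_axis (a point): Middle of the hinge axis, 62 mm above the bench; the axis runs along its y. The two fixed white knuckles (18 mm outside, 8 mm bore, 20 mm long) stand either side of it, inner faces 17 mm from it, each with a small flared steel guide up to 19 mm above the axis.
- saddle (a joint): Orange sprung saddle between the fixed knuckles, a V open upward, groove along the hinge axis. 0 m = raised, 0.010 m = fully down at its stop. An 18 mm knuckle lying in the V has its hole 10 mm above the hinge axis when raised, exactly on the axis when fully down. The spring pushes up with 3 N at 0 and 6 N at the stop; the V centres the knuckle across the axis.
- lever (a joint): Pin feeder lever, turning level about an upright pivot on the feeder. 0 rad = home, 1.1 rad = stop. Growing values turn clockwise seen from above. A spring returns it to 0 (torque 0.10 N m at home, 0.25 N m at the stop).
- lever_pivot (a point): Point on the lever's upright pivot, 80 mm above the bench, at x = 0, y = +130 mm of the jig. Does not move with the lever.
- lever_knob (a point): Centre line of the red upright knob (16 mm across) at the lever's end, 65 mm from the pivot. The point is 120 mm above the bench, the knob's top 132 mm; the lever's flat bar below it reaches up to 90 mm. At home it lies on the jig's -x side of the pivot and swings towards the jig's +y: push it from the side facing the hinge, which is free.
- rack: Fixed rack, grey base 225 x 100 x 8 mm (its top is the floor for the covers) with blue posts to 60 mm above the bench. Three slots at x = -65, 0 and +65 mm, each holding one cover upright by its two side edges (1 mm play), the cover's flat faces towards the rack's +x and -x.
- cover: Loose cover to fit, 60 to 130 g: white, black panel on both faces and top edge, same front and back (fits either way round). Stands in one rack slot. Plate 8 mm thick (x), 70 mm wide (y), 30 to 90 mm above the origin; below it a neck 24 mm wide, then the knuckle, a tube 18 mm outside, 8 mm bore, 30 mm long along y. Origin at the knuckle's bottom, z up. Pinch it by its thickness at the top middle.
- cover_hole (a point): Centre of the bore of the cover's knuckle, 9 mm above the cover's origin; the bore runs along its y.
- cover_top (a point): Middle of the cover's top edge, 90 mm above the cover's origin.
- cover_green: Bystander: like the cover, with green panels. Stays in the rack.
- cover_yellow: Bystander: like the cover, with yellow panels. Stays in the rack.
- driver: Bystander: screwdriver with a blue handle, 180 mm long, loose on the bench to the right of the rack.
- dish: Bystander: green dish, 100 mm across, 35 mm high, loose on the bench beyond the work.
Not all that is in view belongs to the job. What is shaped like the cover but blue is not meant. Several things look just like the rack: the one meant starts farthest from the robot's base.

How it is judged (in metres and radians):
On the way, in this order (a step that is already met when the one before it is completed fails the run):
1. the feeder lever is swung to its stop (value of joint lever above 1.04 rad), for 0.05 s.
2. the lever is let go and springs back home (value of joint lever below 0.08 rad and contact force between the fingers and lever below 0.2 N), for 0.1 s.
3. the cover is gripped and lifted clear of the rack (contact force between the fingers and cover above 2 N and contact force between cover and rack below 0.05 N and height (world z) of cover_hole above 0.05 m), for 0.2 s.
At the end, for the whole second after the job is handed in: Cover still in the grip (over 3 N) and at rest, upright within 0.12 rad; its bore on the hinge axis within 2 mm across and 4 mm along, parallel within 0.09 rad; saddle down at least 8.5 mm, not pressed by the fingers; feeder lever home (below 0.08 rad) (x of cover_hole in the frame of jig_axis between -0.002 and 0.002 m and z of cover_hole in the frame of jig_axis between -0.002 and 0.002 m and y of cover_hole in the frame of jig_axis between -0.004 and 0.004 m and angle between the y axis of cover and the y axis of jig, either way round below 0.09 rad and angle between cover's own z axis and vertical below 0.12 rad and value of joint saddle above 0.0085 m and contact force between the fingers and cover above 3 N and contact force between the fingers and saddle below 0.1 N and linear speed of cover below 0.02 m/s and value of joint lever below 0.08 rad); the arm keeps its last pose, push and grip.
It fails at once if another cover is moved more than 20 mm (distance of any of cover_green, cover_yellow from where it was at the start of the episode above 0.02 m).
It fails at once if the dish or the screwdriver is moved more than 30 mm (distance of any of dish, driver from where it was at the start of the episode above 0.03 m).
It also fails if it takes over 67 s, if anything falls off the work surface, if the arm or the gripper's body presses on something with over 40 N, if the wrist force passes 120 N, or if a joint passes its speed limit or range.

## Working session

There is one attempt and no reset: what is moved stays moved. The work goes in short steps, Python scripts to look and compute and a tool call to move; the robot and the scene stay as the last step left them, time stands still between calls to the robot, and variables do not carry over. Pictures are saved under pics/ and viewed, at most 10 in all, crops included, and the job is handed in when it is done.

Besides the shell and the picture viewer there is one more tool, called as name(argument=value, ...), one argument or row to a line, values as JSON. apply_moves: Moves the arm, as the interface text tells. Its arguments: {"type":"object","properties":{"increments":{"type":"array","items":{"type":"array","items":{"type":"array","items":{"type":"number"}}}},"grip":{"type":"number"},"newtons":{"type":"number"}},"required":["increments"]}

```bash
mkdir -p pics; ls; cat > h.py <<'E'
import numpy as np, cv2, sys
from bench import monitor, camera, camera_model, ticket
def grab(n,tag):
    p,d=camera(n); np.savez(f'{tag}.npz',p=p,d=d); cv2.imwrite(f'pics/{tag}.png',p[:,:,::-1]); return p,d
def world(n,u,v,d):
    m=camera_model(n); R=np.array(m['orientation']); o=np.array(m['origin'])
    u,v,d=map(np.asarray,(u,v,d))
    c=np.stack([(u-m['cx'])/m['fx']*d,(v-m['cy'])/m['fy']*d,d],-1)
    return c@R.T+o
def plane(n,u,v,z):
    m=camera_model(n); R=np.array(m['orientation']); o=np.array(m['origin'])
    r=R@np.array([(u-m['cx'])/m['fx'],(v-m['cy'])/m['fy'],1]); return o+r*(z-o[2])/r[2]
E
python3 - <<'E'
from h import *
for n in('scene','top'):
    grab(n,n+'0'); m=camera_model(n); print(n,{k:np.round(v,3).tolist() for k,v in m.items()})
s=monitor.observe(); print({k:np.round(v,3).tolist() for k,v in s.items()})
E
```

```text
pics
scene {'fx': 459.506, 'fy': 459.506, 'cx': 251.731, 'cy': 181.282, 'origin': [1.154, 0.443, 0.961], 'orientation': [[-0.609, 0.572, -0.55], [0.793, 0.425, -0.436], [-0.016, -0.701, -0.713]]}
top {'fx': 483.524, 'fy': 483.524, 'cx': 258.298, 'cy': 187.622, 'origin': [0.376, -0.081, 1.463], 'orientation': [[-0.019, -0.997, 0.081], [-1.0, 0.019, -0.011], [0.009, -0.081, -0.997]]}
{'clock': 0.1, 'joints': [68.319, 19.069, -3.707, 83.701, 1.235, 77.344, -5.069], 'qvel': [0.026, 0.043, -0.01, -0.052, -0.082, 0.027, 0.013], 'effort': [0.001, -62.675, 0.049, -39.243, 0.016, 0.007, -0.0], 'position': [0.218, -0.586, 0.231], 'eef_rot': [[0.937, 0.348, -0.0], [0.348, -0.937, 0.001], [-0.0, -0.001, -1.0]], 'force': [0.442, -0.277, 0.786], 'ft_torque': [-0.021, -0.007, 0.017], 'gripper_force': 0.0, 'gripper_width': 0.085}
```

View pics/scene0.png

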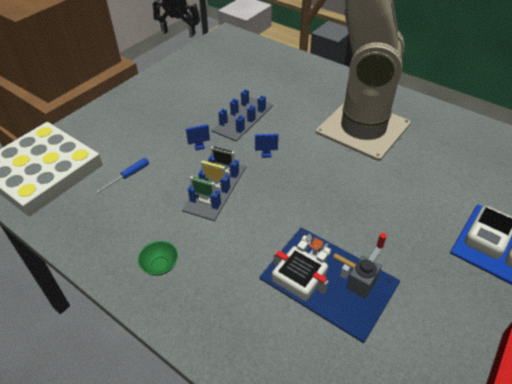

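View pics/top0.png

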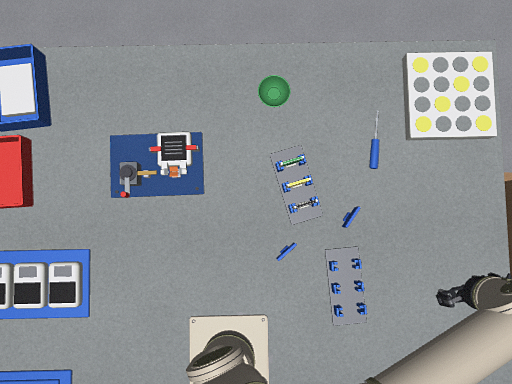

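The scene view shows the loaded rack at about (215,180), with the black cover in the end slot at (222,156), and the jig at (330,280) with its red knob at (381,240). In the top view the rack is at (297,185), the black cover at (304,205), the knob at (124,194), the saddle at (174,171) and the feeder at (128,172).

```bash
cat > m1.py <<'E'
from h import *
out={}
for n in('scene','top'):
    f=np.load(n+'0.npz'); p=f['p']; d=f['d']; vv,uu=np.mgrid[:384,:512]
    W=world(n,uu,vv,d); W[d==0]=np.nan
    hsv=cv2.cvtColor(p,cv2.COLOR_RGB2HSV); H,S,V=[hsv[...,i].astype(int) for i in range(3)]
    X,Y,Z=W[...,0],W[...,1],W[...,2]
    print('==',n)
    def rep(k,m,rect=False):
        q=W[m]; 
        if len(q)<3: print(k,len(q)); return
        print(k,len(q),'med',np.round(np.median(q,0),4),'z95',np.round(np.percentile(q[:,2],[5,95]),3),end=' ')
        if rect:
            r=cv2.minAreaRect((q[:,:2]*1000).astype(np.float32)); print('rect',np.round(r[0],1),np.round(r[1],1),round(r[2],2),end='')
        print()
    jx=(slice(None),)
    if n=='top': J=(uu>100)&(uu<215)&(vv>120)&(vv<210); R=(uu>262)&(uu<330)&(vv>138)&(vv<230)
    else: J=(uu>255)&(uu<405)&(vv>222)&(vv<340); R=(uu>180)&(uu<247)&(vv>144)&(vv<220)
    rep('bench',(~J)&(Z<.02)&(Z>-.02)&(X>.3)&(X<.8)&(abs(Y)<.3))
    rep('plate',J&(H>100)&(H<125)&(S>120)&(Z<.03),True)
    rep('knob',J&((H<6)|(H>174))&(S>130)&(Z>.085),True)
    rep('knobtop',J&((H<6)|(H>174))&(S>130)&(Z>.125),True)
    rep('orange',J&(H>6)&(H<16)&(S>120)&(Z<.085)&(Z>.03),True)
    rep('clampred',J&((H<6)|(H>174))&(S>130)&(Z<.085))
    rep('house',J&(Z>.048)&(Z<.056)&(S<60),True)
    rep('feeder',J&(Z>.07)&(Z<.080)&(S<60),True)
    rep('feeder80+',J&(Z>.083)&(Z<.115)&(S<60),True)
    T=R&(Z>.085)&(Z<.11)
    rep('alltop',T)
    rep('green',T&(H>40)&(H<90)&(S>80),True)
    rep('yellow',T&(H>20)&(H<35)&(S>80),True)
    # black: group of top pixels
    k,l=cv2.connectedComponents(T.astype(np.uint8))
    for i in range(1,k): rep('  comp px(%.0f,%.0f)'%(uu[l==i].mean(),vv[l==i].mean()),l==i,True)
    rep('posts',R&(H>100)&(H<125)&(S>120)&(Z>.05)&(Z<.068),True)
    rep('base',R&(Z<.013)&(Z>.004),True)
    big=cv2.resize(p[130:235,100:340] if n=='top' else p[140:345,175:415],None,fx=3.3 if n=='top' else 2.5,fy=3.3 if n=='top' else 2.5,interpolation=cv2.INTER_CUBIC)
    cv2.imwrite(f'pics/{n}0c.png',big[:,:,::-1])
E
python3 m1.py
```

```text
== scene
bench 20085 med [ 0.6362 -0.0529  0.0008] z95 [-0.002  0.008] 
plate 4171 med [0.5957 0.2682 0.0123] z95 [0.009 0.015] rect [571.  209.2] [190.8 277.5] 1.26
knob 80 med [0.4791 0.2785 0.1238] z95 [0.099 0.133] rect [475.1 276.9] [18.3 11.7] 24.58
knobtop 37 med [0.4757 0.2772 0.1321] z95 [0.127 0.134] rect [473.9 276.7] [15.8 11.3] 25.58
orange 86 med [0.5372 0.1488 0.0667] z95 [0.06  0.073] rect [542. 148.] [23.  29.7] 89.32
clampred 147 med [0.612  0.1866 0.062 ] z95 [0.053 0.065] 
house 1167 med [0.617  0.1551 0.0533] z95 [0.049 0.056] rect [595.7 193.2] [128.5 231.4] 5.26
feeder 406 med [0.551  0.2772 0.0756] z95 [0.071 0.08 ] rect [544.  208.6] [ 66.9 191.4] 3.78
feeder80+ 258 med [0.532  0.2782 0.0915] z95 [0.086 0.096] rect [518.4 273. ] [91.5 32.9] 8.74
alltop 390 med [ 0.5049 -0.2089  0.0951] z95 [0.086 0.101] 
green 56 med [ 0.5658 -0.1945  0.0923] z95 [0.086 0.101] rect [ 565.3 -193.1] [11.3 53.1] 14.39
yellow 75 med [ 0.5038 -0.2132  0.0959] z95 [0.086 0.101] rect [ 503.3 -211.4] [11.4 56. ] 14.13
  comp px(222,151) 122 med [ 0.4413 -0.2263  0.0953] z95 [0.086 0.
[... 1346 characters left out ...]
0.5646 -0.1962  0.0965] z95 [0.09 0.1 ] rect [ 563.8 -192.9] [ 6.9 55.6] 16.57
yellow 53 med [ 0.5008 -0.2111  0.0956] z95 [0.088 0.1  ] rect [ 501.4 -210.3] [ 8.  58.1] 15.98
  comp px(292,160) 77 med [ 0.5637 -0.1931  0.0957] z95 [0.088 0.1  ] rect [ 564.2 -193. ] [ 8.3 68.7] 16.04
  comp px(298,182) 80 med [ 0.5009 -0.2101  0.0958] z95 [0.089 0.101] rect [ 501.7 -210.2] [ 8.6 69. ] 15.98
  comp px(306,203) 77 med [ 0.4403 -0.2295  0.0961] z95 [0.09  0.101] rect [ 439.6 -228.5] [ 8.7 68.8] 15.71
posts 204 med [ 0.5006 -0.2014  0.0587] z95 [0.053 0.064] rect [ 501.9 -209.9] [154.3  85.8] 15.96
base 1686 med [ 0.4931 -0.209   0.0074] z95 [0.004 0.012] rect [ 504.  -211.5] [200.9 273.9] 88.89
```

View pics/top0c.png

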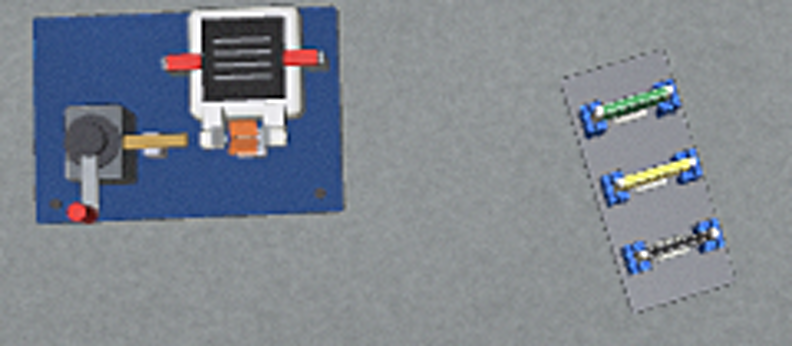

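View pics/scene0c.png

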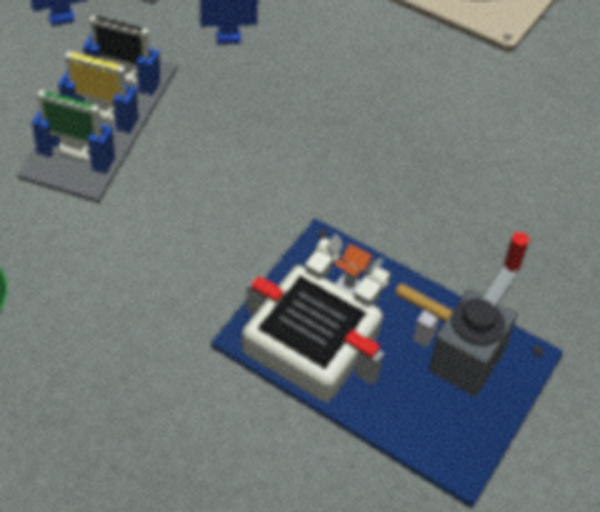

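The two views agree within about 1 mm. The jig origin is at (0.542, 0.149) with yaw 1.3°, and the knob is at (0.474, 0.277) with its top at 0.132. The black cover's top is at (0.4396, -0.2283, 0.098) with yaw 15.9°. Next I travel to the lever with the fingers closed.

```bash
cat >> h.py <<'E'
def inc(pts, R=None, p=None, ang=None):
    """world targets (x,y,z,toolx_deg) -> rows"""
    s=monitor.observe(); R=np.array(s['eef_rot']) if R is None else R; p=np.array(s['position']) if p is None else np.array(p)
    a0=np.degrees(np.arctan2(R[1,0],R[0,0])) if ang is None else ang
    c,d=np.cos(np.radians(a0)),np.sin(np.radians(a0)); R=np.array([[c,d,0],[d,-c,0],[0,0,-1]])
    for q in pts:
        t=(np.array(q[:3])-p)@R*1000; w=-(q[3]-a0+180)%360-180
        w=-((q[3]-a0+180)%360-180)
        print([*np.round(t,1).tolist(),round(float(np.radians(w)),3)])
E
python3 - <<'E'
from h import *
inc([(.47,-.3,.23,40),(.47,-.05,.22,50),(.458,.25,.18,59),(.458,.25,.103,59)])
E
```

```text
[336.1, -179.7, 0.6, -0.342]
[423.2, -414.1, 10.6, -0.517]
[516.4, -699.4, 50.6, -0.674]
[516.4, -699.4, 127.6, -0.674]
```

apply_moves(
  increments=[
    [[30, -16, 0, -0.03], [65, -35, 0, -0.07], [101, -54, 0, -0.1], [135, -72, 0, -0.14], [170, -90, 0, -0.17], [205, -108, 0, -0.2], [240, -128, 0, -0.24], [275, -148, 0, -0.28], [310, -168, 0, -0.31], [336, -190, 0, -0.34]],
  ],
  grip=0,
)

```text
clock: 0.93
position: [0.4683, -0.2881, 0.231]
eef_rot: [[0.766, 0.643, 0.0], [0.643, -0.766, 0.001], [0.001, -0.0, -1.0]]
force: [-0.4, 0.4, 0.0]
gripper_width: 0.0003
gripper_force: 0.0
```

```bash
python3 - <<'E'
from h import *
inc([(.47,-.05,.22,50),(.458,.25,.18,59),(.458,.25,.103,59)])
E
```

```text
[154.5, -181.2, 11.0, -0.174]
[338.3, -418.6, 51.0, -0.331]
[338.3, -418.6, 128.0, -0.331]
```

apply_moves(
  increments=[
    [[24, -30, 1, -0.02], [50, -60, 2, -0.05], [76, -90, 4, -0.08], [102, -120, 6, -0.11], [128, -150, 8, -0.15], [154, -181, 10, -0.17], [179, -213, 12, -0.2], [203, -244, 14, -0.23], [228, -276, 16, -0.26], [250, -305, 18, -0.28]],
  ],
)

```text
clock: 1.77
position: [0.4622, 0.106, 0.2132]
eef_rot: [[0.559, 0.829, 0.0], [0.829, -0.559, -0.0], [-0.0, 0.0, -1.0]]
force: [-0.0, -0.9, -0.4]
gripper_width: 0.0001
gripper_force: 0.0
```

```bash
python3 - <<'E'
from h import *
inc([(.458,.25,.18,59),(.458,.25,.103,59)])
E
```

```text
[117.1, -83.9, 33.2, -0.052]
[117.1, -83.9, 110.2, -0.052]
```

apply_moves(
  increments=[
    [[28, -20, 7, -0.01], [56, -40, 14, -0.02], [84, -60, 21, -0.03], [108, -78, 29, -0.05], [117, -84, 40, -0.05], [117, -84, 60, -0.05], [117, -84, 80, -0.05], [117, -84, 100, -0.05], [117, -84, 110, -0.05], [117, -84, 110, -0.05]],
  ],
)

```text
clock: 2.6
position: [0.4576, 0.2468, 0.1011]
eef_rot: [[0.518, 0.855, -0.004], [0.855, -0.518, -0.001], [-0.003, -0.002, -1.0]]
force: [0.9, -0.1, -0.0]
gripper_width: -0.0002
gripper_force: 0.0
```

```bash
python3 - <<'E'
from h import *
n=np.array([np.cos(np.radians(59)),np.sin(np.radians(59))]); pv=np.array([.539,.279])
P=[]
for th in (0,.2,.4,.6,.8,.95,1.05,1.1):
    a=np.radians(181.3)-th; k=pv+.065*np.array([np.cos(a),np.sin(a)])-.019*n
    P.append((*k,.103,59))
print(monitor.observe()['position']); inc(P)
E
```

```text
[0.45759827 0.2467721  0.10112367]
[15.8, -1.8, -1.9, -0.004]
[27.4, -7.7, -1.9, -0.004]
[39.9, -11.1, -1.9, -0.004]
[52.9, -12.0, -1.9, -0.004]
[65.7, -10.3, -1.9, -0.004]
[75.0, -7.3, -1.9, -0.004]
[80.9, -4.6, -1.9, -0.004]
[83.7, -3.0, -1.9, -0.004]
```

apply_moves(
  increments=[
    [[8, -1, 0, 0], [15, -2, 0, 0], [27, -8, 0, 0], [40, -11, 0, 0], [53, -12, 0, 0], [60, -11, 0, 0], [66, -10, 0, 0], [71, -9, 0, 0], [75, -7, 0, 0], [75, -7, 0, 0]],
  ],
)

```text
clock: 3.43
position: [0.4925, 0.3154, 0.1034]
eef_rot: [[0.519, 0.855, 0.0], [0.855, -0.519, 0.0], [0.0, 0.0, -1.0]]
force: [-2.8, -2.2, 2.2]
gripper_width: -0.0002
gripper_force: 1.7
```

```bash
python3 - <<'E'
from h import *
s=monitor.observe(); print(s['position'],s['force'],np.round(s['qvel'],1))
p,d=grab('top','top1'); grab('scene','scene1')
for n in ('top','scene'):
    f=np.load(n+'1.npz'); p=f['p'];d=f['d'];vv,uu=np.mgrid[:384,:512];W=world(n,uu,vv,d)
    h=cv2.cvtColor(p,cv2.COLOR_RGB2HSV).astype(int);m=((h[...,0]<6)|(h[...,0]>174))&(h[...,1]>130)&(W[...,2]>.1)&(W[...,2]<.15)&(abs(W[...,0]-.5)<.1)&(abs(W[...,1]-.3)<.1)
    q=W[m]; print(n,len(q),np.round(np.median(q,0),4) if len(q) else '')
E
```

```text
[0.49254405 0.31543127 0.10344506] [-2.79064654 -2.22812707  2.24307214] [ 0.6 -0.8 -0.1  1.3 -0.4 -0.4  0.2]
top 0 
scene 94 [0.5063 0.3317 0.1256]
```

apply_moves(
  increments=[
    [[2, 1, 0, 0], [4, 2, 0, 0], [6, 3, 0, 0], [7, 3, 0, 0], [8, 3, 0, 0], [9, 3, 0, 0], [10, 3, 0, 0], [10, 3, 0, 0], [10, 3, 0, 0], [10, 3, 0, 0]],
  ],
)

```text
clock: 4.37
position: [0.4991, 0.3202, 0.1031]
eef_rot: [[0.519, 0.855, -0.002], [0.855, -0.519, -0.004], [-0.004, 0.001, -1.0]]
force: [-8.6, -11.8, 7.6]
gripper_width: -0.0
gripper_force: 7.2
```

```bash
python3 - <<'E'
from h import *
s=monitor.observe(); print(s['position'],s['force'],np.round(s['qvel'],1))
n='scene';grab(n,'scene2')
f=np.load(n+'2.npz'); p=f['p'];d=f['d'];vv,uu=np.mgrid[:384,:512];W=world(n,uu,vv,d)
h=cv2.cvtColor(p,cv2.COLOR_RGB2HSV).astype(int);m=((h[...,0]<6)|(h[...,0]>174))&(h[...,1]>130)&(W[...,2]>.1)&(W[...,2]<.15)&(abs(W[...,0]-.5)<.1)&(abs(W[...,1]-.3)<.1)
q=W[m]; print(n,len(q),np.round(np.median(q,0),4) if len(q) else '')
E
```

```text
[0.49911847 0.32020651 0.10309649] [ -8.64102932 -11.77941104   7.63758137] [-0.   0.   0.1 -0.  -0.1  0.  -0. ]
scene 91 [0.5138 0.3363 0.1276]
```

apply_moves(
  increments=[
    [[-6, -2, 0, 0], [-15, -5, 0, 0], [-25, -8, 0, 0], [-37, -8, 0, 0], [-49, -6, 0, 0], [-60, -3, 0, 0], [-72, 1, 0, 0], [-85, 3, 0, 0], [-100, 3, 0, 0], [-100, 3, 0, 0]],
  ],
)

```text
clock: 5.25
position: [0.4502, 0.2331, 0.1033]
eef_rot: [[0.52, 0.854, 0.001], [0.854, -0.52, -0.001], [-0.001, 0.001, -1.0]]
force: [0.4, -0.2, -0.4]
gripper_width: 0.0002
gripper_force: 0.0
```

```bash
python3 - <<'E'
from h import *
s=monitor.observe(); print(s['position'],s['force'])
n='scene';grab(n,'scene3')
f=np.load(n+'3.npz'); p=f['p'];d=f['d'];vv,uu=np.mgrid[:384,:512];W=world(n,uu,vv,d)
h=cv2.cvtColor(p,cv2.COLOR_RGB2HSV).astype(int);m=((h[...,0]<6)|(h[...,0]>174))&(h[...,1]>130)&(W[...,2]>.1)&(W[...,2]<.15)&(abs(W[...,0]-.5)<.1)&(abs(W[...,1]-.3)<.1)
q=W[m]; print(n,len(q),np.round(np.median(q,0),4) if len(q) else '')
inc([(.445,.2,.2,65),(.445,-.1,.22,90),(.4396,-.2283,.18,105.9),(.4396,-.2283,.075,105.9)])
E
```

```text
[0.45022936 0.23314034 0.10327975] [ 0.36993256 -0.20885999 -0.4407604 ]
scene 76 [0.4787 0.278  0.1243]
[-32.4, 12.9, -96.4, -0.11]
[-288.7, 168.8, -116.4, -0.547]
[-401.1, 230.9, -76.4, -0.824]
[-401.1, 230.9, 28.6, -0.824]
```

The lever is back home (knob at its starting reading, zero force). Next is the black cover.

apply_moves(
  increments=[
    [[-10, 4, -30, -0.03], [-22, 8, -65, -0.07], [-36, 15, -95, -0.11], [-65, 32, -103, -0.17], [-98, 52, -106, -0.23], [-131, 72, -109, -0.29], [-164, 92, -111, -0.35], [-197, 112, -113, -0.41], [-230, 132, -115, -0.47], [-262, 152, -116, -0.52]],
  ],
  grip=40,
)

```text
clock: 6.13
position: [0.4452, -0.0692, 0.2202]
eef_rot: [[0.021, 1.0, 0.002], [1.0, -0.021, -0.001], [-0.001, 0.002, -1.0]]
force: [0.6, 0.0, -0.0]
gripper_width: 0.0405
gripper_force: 0.0
```

```bash
python3 - <<'E'
from h import *
s=monitor.observe(); print(s['joints'])
inc([(.4396,-.2283,.18,105.9),(.4396,-.2283,.063,105.9)])
E
```

```text
[ 36.8580068   -1.31132715 -32.94494578 108.14423971  -0.70293807
  72.81712355   2.91332667]
[-159.2, -2.2, 40.2, -0.299]
[-159.2, -2.2, 157.2, -0.299]
```

apply_moves(
  increments=[
    [[-32, 0, 6, -0.06], [-64, -1, 12, -0.12], [-96, -1, 18, -0.18], [-128, -2, 24, -0.24], [-152, -2, 32, -0.3], [-159, -2, 45, -0.3], [-159, -2, 65, -0.3], [-159, -2, 85, -0.3], [-159, -2, 100, -0.3], [-159, -2, 100, -0.3]],
  ],
)

```text
clock: 6.97
position: [0.4379, -0.2256, 0.1167]
eef_rot: [[-0.272, 0.962, -0.003], [0.962, 0.272, 0.002], [0.003, -0.002, -1.0]]
force: [-1.5, 0.3, -0.8]
gripper_width: 0.0402
gripper_force: 0.0
```

```bash
python3 - <<'E'
from h import *
grab('scene','scene4'); p,d=grab('top','top4')
cv2.imwrite('pics/v4.png',cv2.resize(np.load('scene4.npz')['p'][90:230,150:310],None,fx=3.5,fy=3.5,interpolation=cv2.INTER_CUBIC)[:,:,::-1])
s=monitor.observe(); print(s['position'],s['force'])
inc([(.4396,-.2283,.063,105.9)])
E
```

```text
[ 0.43924809 -0.22620281  0.11964108] [-0.01823191  0.03646528  0.49274552]
[-2.1, -0.2, 56.6, -0.002]
```

View pics/v4.png

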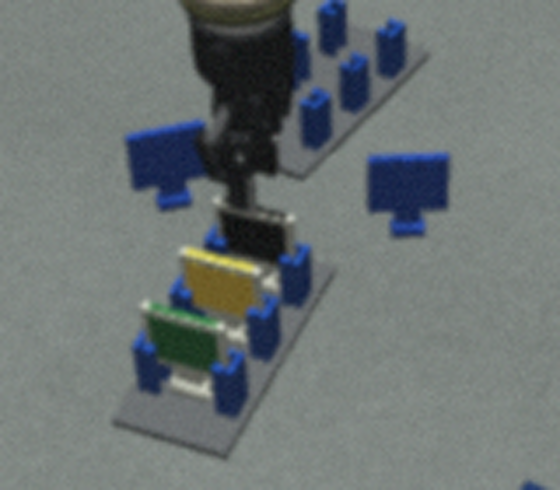

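The crop shows the fingers centred above the black cover (crop pixel 255,215), clear of the yellow one. I descend and grip.

apply_moves(
  increments=[
    [[-1, 0, 6, 0], [-2, 0, 14, 0], [-2, 0, 22, 0], [-2, 0, 30, 0], [-2, 0, 38, 0], [-2, 0, 46, 0], [-2, 0, 53, 0], [-2, 0, 57, 0], [-2, 0, 57, 0], [-2, 0, 57, 0]],
  ],
)

```text
clock: 7.9
position: [0.439, -0.2283, 0.0622]
eef_rot: [[-0.272, 0.962, -0.0], [0.962, 0.272, 0.0], [0.0, -0.0, -1.0]]
force: [0.7, 0.2, -0.2]
gripper_width: 0.0399
gripper_force: 0.0
```

apply_moves(
  increments=[
    [[0, 0, 0, 0], [0, 0, 0, 0], [0, 0, 0, 0], [0, 0, 0, 0], [0, 0, 0, 0], [0, 0, 0, 0], [0, 0, 0, 0], [0, 0, 0, 0], [0, 0, 0, 0], [0, 0, 0, 0]],
  ],
  grip=0,
  newtons=50,
)

```text
clock: 8.73
position: [0.439, -0.2286, 0.0627]
eef_rot: [[-0.271, 0.962, 0.0], [0.962, 0.271, -0.001], [-0.001, -0.0, -1.0]]
force: [-3.0, -0.3, 5.3]
gripper_width: 0.0073
gripper_force: 49.6
```

apply_moves(
  increments=[
    [[0, 0, -5, 0], [0, 0, -12, 0], [0, 0, -22, 0], [0, 0, -34, 0], [0, 0, -48, 0], [0, 0, -62, 0], [0, 0, -78, 0], [0, 0, -94, 0], [0, 0, -110, 0], [0, 0, -110, 0]],
  ],
)

```text
clock: 9.57
position: [0.4407, -0.229, 0.1765]
eef_rot: [[-0.272, 0.962, 0.005], [0.962, 0.272, -0.003], [-0.004, 0.004, -1.0]]
force: [0.1, -0.9, -0.8]
gripper_width: 0.0074
gripper_force: 48.8
```

```bash
cat > m2.py <<'E'
from h import *
import sys
tag=sys.argv[1]
s=monitor.observe(); p0=np.array(s['position']); R=np.array(s['eef_rot']); print(p0,np.round(s['force'],1),s['gripper_width'],s['gripper_force'])
for n in('scene','top'):
    p,d=grab(n,n+tag); vv,uu=np.mgrid[:384,:512]; W=world(n,uu,vv,d)
    L=(W-p0)@R*1000   # tool frame mm: x = along cover width, y = thickness, z down
    hsv=cv2.cvtColor(p,cv2.COLOR_RGB2HSV).astype(int)
    box=(d>0)&(abs(L[...,0])<45)&(abs(L[...,1])<20)
    for k,lo,hi in(('plate',-8,22),('neck',27,34),('knuckle',36,60)):
        m=box&(L[...,2]>lo)&(L[...,2]<hi); q=L[m]
        if len(q)>5: print(n,k,len(q),'x',np.round(np.percentile(q[:,0],[1,99]),1),'y',np.round(np.percentile(q[:,1],[2,50,98]),1),'z',np.round(np.percentile(q[:,2],[2,98]),1))
    if n=='scene':
        c=np.array(camera_model(n)['origin']); m=camera_model(n); t=np.array(m['orientation']).T@(p0-c); u=int(t[0]/t[2]*m['fx']+m['cx']); v=int(t[1]/t[2]*m['fy']+m['cy'])
        cv2.imwrite(f'pics/v{tag}.png',cv2.resize(p[max(v-60,0):v+70,max(u-70,0):u+70],None,fx=4,fy=4,interpolation=cv2.INTER_CUBIC)[:,:,::-1])
E
python3 m2.py 5
```

```text
[ 0.44071608 -0.22899951  0.17652079] [ 0.1 -0.9 -0.8] 0.007386730450749353 48.753796219825745
scene plate 182 x [-34.3  33.6] y [0.6 4.4 9.9] z [-6.7 21.4]
scene neck 17 x [-12.9  10.5] y [-1.   3.6  7.5] z [27.2 33.6]
scene knuckle 59 x [-16.3  14.2] y [-5.6  6.2 10.8] z [36.2 49.9]
```

View pics/v5.png

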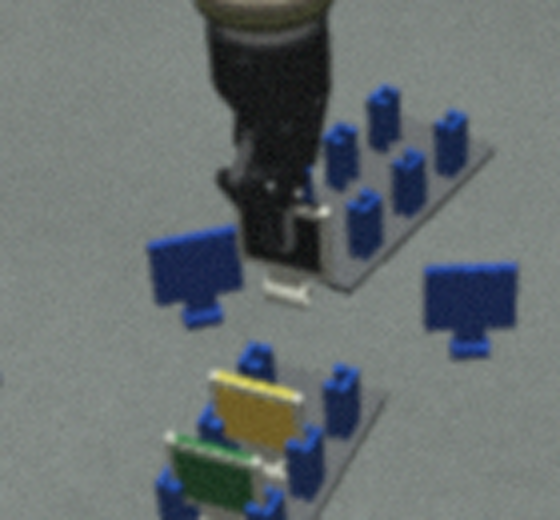

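The cover is in the grip, upright and centred within about 0.5 mm, and the neighbours are undisturbed. Now I go to the jig.

```bash
python3 - <<'E'
from h import *
inc([(.542,.1495,.19,91.3),(.542,.1495,.15,91.3)])
E
```

```text
[335.9, 201.4, -16.8, 0.252]
[335.9, 201.4, 23.2, 0.252]
```

apply_moves(
  increments=[
    [[15, 9, -6, 0.02], [40, 24, -14, 0.03], [68, 41, -17, 0.05], [98, 59, -17, 0.08], [128, 77, -17, 0.1], [158, 95, -17, 0.12], [188, 113, -17, 0.14], [218, 131, -17, 0.16], [248, 149, -17, 0.18], [278, 167, -17, 0.2]],
  ],
)

```text
clock: 10.5
position: [0.5239, 0.0861, 0.1885]
eef_rot: [[-0.074, 0.997, -0.001], [0.997, 0.074, -0.0], [-0.0, -0.001, -1.0]]
force: [1.0, -0.0, -1.2]
gripper_width: 0.0074
gripper_force: 48.7
```

```bash
python3 - <<'E'
from h import *
inc([(.542,.1495,.19,91.3),(.542,.1495,.15,91.3)])
E
```

```text
[61.9, 22.7, -1.5, 0.051]
[61.9, 22.7, 38.5, 0.051]
```

apply_moves(
  increments=[
    [[15, 5, 0, 0.01], [30, 11, 0, 0.02], [44, 16, 0, 0.04], [56, 20, 0, 0.05], [62, 23, 0, 0.05], [62, 23, 10, 0.05], [62, 23, 20, 0.05], [62, 23, 30, 0.05], [62, 23, 36, 0.05], [62, 23, 36, 0.05]],
  ],
)

```text
clock: 11.33
position: [0.5415, 0.1468, 0.1511]
eef_rot: [[-0.024, 1.0, -0.003], [1.0, 0.024, -0.001], [-0.001, -0.003, -1.0]]
force: [-0.8, -0.4, -0.3]
gripper_width: 0.0074
gripper_force: 48.8
```

apply_moves(
  increments=[
    [[0, 0, 0, 0], [0, 0, 0, 0], [0, 0, 0, 0], [0, 0, 0, 0], [0, 0, 0, 0], [0, 0, 0, 0], [0, 0, 0, 0], [0, 0, 0, 0], [0, 0, 0, 0], [0, 0, 0, 0]],
  ],
)

```text
clock: 12.17
position: [0.5425, 0.1481, 0.1533]
eef_rot: [[-0.025, 1.0, 0.0], [1.0, 0.025, -0.0], [-0.0, 0.0, -1.0]]
force: [0.4, 0.3, -1.8]
gripper_width: 0.0074
gripper_force: 48.8
```

```bash
python3 m2.py 6; python3 - <<'E'
from h import *
inc([(.542,.1495,.122,91.3)])
E
```

```text
[0.54251999 0.14806651 0.1532777 ] [ 0.4  0.3 -1.8] 0.00736476690661967 48.78024101257324
scene plate 201 x [-34.6  33.8] y [ 2.   4.4 10.2] z [-7.6 21.4]
scene neck 20 x [-11.7  11.9] y [1.2 3.5 6.9] z [27.2 33.7]
scene knuckle 67 x [-15.8  13.9] y [-4.   7.1 10.6] z [37.1 49.9]
top plate 7 x [-35.  -30.2] y [-2.9 -1.5  3.5] z [-5.8 13.2]
[1.4, -0.5, 31.3, 0.002]
```

View pics/v6.png

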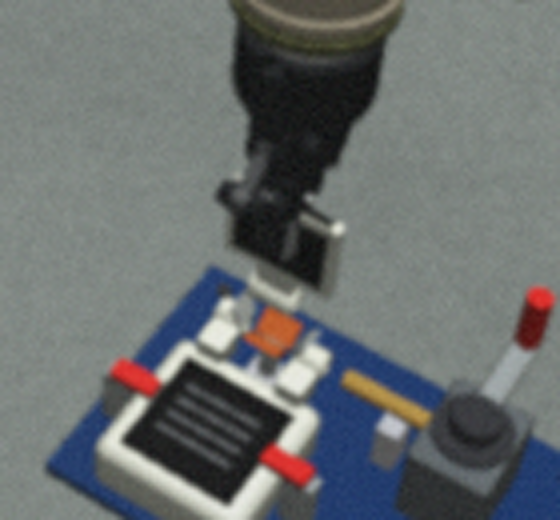

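The crop shows the knuckle (275,285) directly above the orange saddle (275,330) and between the white knuckles. I descend in steps.

apply_moves(
  increments=[
    [[1, -0.5, 3, 0], [1, -0.5, 6, 0], [1, -0.5, 10, 0], [1, -0.5, 14, 0], [1, -0.5, 18, 0], [1, -0.5, 22, 0], [1, -0.5, 26, 0], [1, -0.5, 30, 0], [1, -0.5, 32, 0], [1, -0.5, 32, 0]],
  ],
)

```text
clock: 13.1
position: [0.5417, 0.1489, 0.1207]
eef_rot: [[-0.025, 1.0, -0.001], [1.0, 0.025, -0.0], [-0.0, -0.001, -1.0]]
force: [-0.9, -1.1, -0.8]
gripper_width: 0.0075
gripper_force: 48.8
```

apply_moves(
  increments=[
    [[0, 0, 1, 0], [0, 0, 2, 0], [0, 0, 3.5, 0], [0, 0, 5, 0], [0, 0, 6.5, 0], [0, 0, 8, 0], [0, 0, 9, 0], [0, 0, 10, 0], [0, 0, 10, 0], [0, 0, 10, 0]],
  ],
)

```text
clock: 13.93
position: [0.5419, 0.1491, 0.1113]
eef_rot: [[-0.025, 1.0, -0.0], [1.0, 0.025, -0.0], [-0.0, -0.0, -1.0]]
force: [-3.1, 0.3, 3.7]
gripper_width: 0.0073
gripper_force: 49.4
```

apply_moves(
  increments=[
    [[0, 0, 1, 0], [0, 0, 2, 0], [0, 0, 3, 0], [0, 0, 4, 0], [0, 0, 4.5, 0], [0, 0, 5, 0], [0, 0, 5, 0], [0, 0, 5, 0], [0, 0, 5, 0], [0, 0, 5, 0]],
  ],
)

```text
clock: 14.77
position: [0.5423, 0.1493, 0.1082]
eef_rot: [[-0.025, 1.0, 0.001], [1.0, 0.025, -0.001], [-0.001, 0.001, -1.0]]
force: [-10.6, -3.1, 23.1]
gripper_width: 0.0071
gripper_force: 52.3
```

```bash
python3 m2.py 7; cat > m3.py <<'E'
from h import *
f=np.load('scene7.npz');g=np.load('scene0.npz');vv,uu=np.mgrid[:384,:512]
for f in(g,f):
    W=world('scene',uu,vv,f['d']);h=cv2.cvtColor(f['p'],cv2.COLOR_RGB2HSV).astype(int)
    m=(h[...,0]>6)&(h[...,0]<16)&(h[...,1]>120)&(abs(W[...,0]-.542)<.025)&(abs(W[...,1]-.149)<.02)&(W[...,2]>.03)&(W[...,2]<.085)
    q=W[m]; print(len(q),np.round(np.percentile(q,[5,50,95],axis=0),4).tolist() if len(q) else '')
E
python3 m3.py
```

```text
[0.54225219 0.14929558 0.10819152] [-10.6  -3.1  23.1] 0.007148746109506358 52.32946157455444
scene plate 178 x [-35.7  33.6] y [ 0.9  4.4 10.1] z [-7.3 21.7]
scene neck 39 x [-26.8  23.8] y [-1.5  3.9  9.4] z [27.9 33.9]
scene knuckle 240 x [-36.9  35.8] y [-6.3  7.4 19. ] z [36.7 54.9]
top knuckle 37 x [-36.7 -19. ] y [-7.6 12.4 19.8] z [37.3 51.9]
86 [[0.5292, 0.1381, 0.0603], [0.5372, 0.1488, 0.0667], [0.5544, 0.1583, 0.0729]]
20 [[0.5475, 0.1389, 0.0546], [0.5524, 0.1496, 0.0594], [0.5566, 0.1585, 0.0623]]
```

View pics/v7.png

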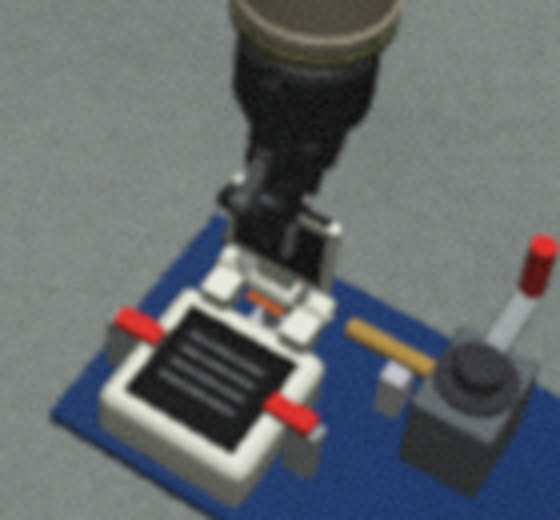

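The saddle is at its stop: its upper edge dropped about 10.5 mm, the force rose sharply, and the TCP is at the predicted height. The cover is upright between the knuckles and the lever is home. I relieve the side load a little.

apply_moves(
  increments=[
    [[0, -0.3, 0, 0], [0, -0.6, 0, 0], [-0.2, -1, 0, 0], [-0.2, -1, -0.2, 0], [-0.2, -1, -0.4, 0], [-0.2, -1, -0.4, 0], [-0.2, -1, -0.4, 0], [-0.2, -1, -0.4, 0], [-0.2, -1, -0.4, 0], [-0.2, -1, -0.4, 0]],
  ],
)

```text
clock: 15.7
position: [0.5419, 0.1492, 0.1082]
eef_rot: [[-0.025, 1.0, 0.002], [1.0, 0.025, 0.0], [0.0, 0.002, -1.0]]
force: [-6.1, -1.0, 16.6]
gripper_width: 0.0073
gripper_force: 51.3
```

```bash
python3 m2.py 8; sed -i s/scene7/scene8/ m3.py; python3 m3.py
```

```text
[0.54185302 0.14920106 0.1082486 ] [-6.1 -1.  16.6] 0.007262772553824044 51.28677785396576
scene plate 177 x [-34.9  33.3] y [-0.3  4.5 10.9] z [-6.6 21.3]
scene neck 44 x [-26.7  30.8] y [ 0.2  4.2 10. ] z [27.1 33.9]
scene knuckle 237 x [-37.   35.9] y [-7.1  8.1 19. ] z [36.3 57.1]
top knuckle 41 x [-36.7 -19.6] y [-7.5 10.4 19.8] z [38.3 49.4]
86 [[0.5292, 0.1381, 0.0603], [0.5372, 0.1488, 0.0667], [0.5544, 0.1583, 0.0729]]
20 [[0.5492, 0.1394, 0.0566], [0.5536, 0.1498, 0.0604], [0.5558, 0.1587, 0.0627]]
```

apply_moves(
  increments=[
    [[0, -0.3, 0, 0], [0, -0.6, 0, 0], [0, -0.8, 0, 0], [0, -0.8, 0, 0], [0, -0.8, 0, 0], [0, -0.8, 0, 0], [0, -0.8, 0, 0], [0, -0.8, 0, 0], [0, -0.8, 0, 0], [0, -0.8, 0, 0]],
  ],
)

```text
clock: 16.63
position: [0.541, 0.1491, 0.1075]
eef_rot: [[-0.025, 1.0, 0.002], [1.0, 0.025, 0.0], [0.0, 0.002, -1.0]]
force: [-2.2, -0.3, 9.3]
gripper_width: 0.0074
gripper_force: 50.3
```

apply_moves(
  increments=[
    [[0, -0.1, 0.3, 0], [0, -0.2, 0.6, 0], [0, -0.2, 0.6, 0], [0, -0.2, 0.6, 0], [0, -0.2, 0.6, 0], [0, -0.2, 0.6, 0], [0, -0.2, 0.6, 0], [0, -0.2, 0.6, 0], [0, -0.2, 0.6, 0], [0, -0.2, 0.6, 0]],
  ],
)

```text
clock: 17.47
position: [0.541, 0.1491, 0.1075]
eef_rot: [[-0.025, 1.0, 0.002], [1.0, 0.025, 0.0], [0.0, 0.002, -1.0]]
force: [-4.5, -0.5, 14.2]
gripper_width: 0.0076
gripper_force: 51.0
```

The pose didn't change while the force rose, so the knuckle is hard on the stop and seated. I'm handing it in.

```bash
python3 -c "
from bench import ticket
print(ticket.sign_off())"
```

```text
the job is handed in; nothing more can be done
None
```

I swung the lever to its stop and it sprang back home, then handed in with the black cover still gripped and its knuckle pressed down hard on the saddle's stop; the sign-off returned no verdict.

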